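# Tip the control box back onto its feet and start it

### The job

The orange and black control box has been left standing on its side on the blue mat. Push it over with the fingertips, without gripping or lifting it, so that it drops onto its four grey feet on the mat with the orange lid up; then press the green button on its lid fully down with a fingertip and let it go. Leave everything else where it is.

Things in the scene. Friction and masses are not known exactly. Their poses are not given: they have to be found in the camera images.
- control_box: box in two halves: black with four grey feet, orange lid with green button; 0.3 to 0.6 kg. Starts standing on a 120 x 50 mm side, 100 mm tall. Origin: centre of that side. Own z is up at the start, y along the 120 mm, +x where the lid faces, -x where the feet face (level at the start; on its feet own x is up). Shell x = -22.5 to 27.5 mm (orange above 2.5); feet reach 5 mm more.
- box_middle (a point): middle of the box: x = 0, y = 0, z = 50 mm in its axes. 50 mm above the mat's top at the start, 27.5 mm once on its feet, at most 58 mm while tipping; it ends about 80 mm on in the direction of the push.
- lid_edge (a point): on the orange lid's face, 12 mm below its top edge at the start (x = 27.5, y = 0, z = 88 mm in the box's axes). A level push here of 1 to 2 N towards the feet (box -x) turns the box about its lower edge on the feet side; after about 50 mm of travel (27 degrees) it falls onto its feet by itself.
- start_top (a point): centre of the top of the green push button (26 mm diameter, in a black round housing on the orange lid, at y = 0, z = 35 mm in the box's axes). While the box stands on its side the button faces sideways, 35 mm above the mat, well below the push area.
- start (a joint): green button: 0 = released, 0.006 = fully pressed (m); springs back when let go; fully down takes about 5 N.
- mat: blue silicone mat fixed to the bench, 440 (x) x 560 (y) x 4 mm, origin under its centre at bench height; its top is 4 mm above the bench.
- screw_jar: small clear glass jar with white cap, 44 mm diameter, 55 mm tall, standing on the mat beside one end of the control box, 115 mm from the box's middle; origin at the centre of its underside, z up. Leave alone.
- screwdriver: red-handled screwdriver, 130 mm long, lying on the mat beside the other end of the control box, 115 mm from the box's middle; its length (x) runs parallel to the box's x within 0.2 rad; under 30 mm high. Leave alone.
- spray_can: dark steel spray can, 54 mm diameter, 160 mm tall, standing on the bench beside the mat; origin at the centre of its underside, z up. Leave alone.
- spool: black and white filament spool lying flat on the bench beside the mat, 130 mm diameter, 45 mm high; origin at the centre of its underside. Leave alone.
- multimeter: yellow and black multimeter lying on the bench beside the mat, 140 x 72 x 34 mm; origin at the centre of its underside. Leave alone.
- pink_visor: pink printed visor band (C-shaped arc, 150 mm across, 18 mm high) lying on the bench to the right of the mat; origin at the arc's centre. Leave alone.
Mind the look-alikes: they are no part of the job. Leave any red look-alike of the control_box alone.

How it is judged:
By the outcome, as a careful person would: the job done as asked, in the order asked, and still so for the second after the job is handed in, with the robot touching nothing.
It also fails if it takes over 38 s, if anything falls off the work surface, if the arm or the gripper's body presses on something with over 40 N, if the wrist force passes 120 N, or if a joint passes its speed limit or range.

### The arm

A 6-joint arm with a two-finger parallel gripper is mounted at the origin on the work surface. World frame = base frame: x ahead of the robot, y to its left, z up, the work surface at z = 0. Lengths are in mm, angles in rad, forces in N, time in s.
With the tool pointing down it reaches from about 350 to 775 mm from the base axis. Payload 7.3 kg.
Tool frame: the origin (TCP) lies at the very end of the fingers, on their centre line; the grasp point (between the pads) lies 19 mm behind it; z points along the fingers, y is the line along which they close (so a half turn about z gives the same grasp; the last joint's range is limited). The gripper opens to 92 mm and grips with 3 to 60 N. Pads are 19 mm wide; open, the fingers measure 130 mm over their backs; the gripper's body (75 mm by 190 mm) begins 47 mm behind the grasp point.
Start: joints at [-1.484, 0.342, 1.524, -0, 1.275, -0.146], TCP at [121.14, -510.852, 226.741] pointing down, gripper open.
Joint ranges: [-2.53, 2.53], [-0.77, 2.02], [0.04, 2.7], [-1, 4.14], [0.28, 2.66], [-3.11, 3.11]. Speed limits (rad/s): [2.57, 2.57, 3.14, 3.14, 3.14, 3.14].

### API

Orientations are given as [roll, pitch, yaw] about the fixed x, y, z axes, in that order (R = Rz(yaw) Ry(pitch) Rx(roll)).
In Python, from plant import bot gives the robot as it stands.
- The arm moves only by the tool jog_arm, never from a script. Its argument "targets" is a list of rows, each an object with "xyz": the shift along the tool's x, y, z as a fraction of full scale, a list of three; "spin": the turn about the tool's z as a fraction of full scale. In form: [{"xyz": [x, y, z], "spin": spin}, ...]. A call has exactly 10 rows; each row shifts and turns the commanded pose from where the row before left it, along the tool's axes as they then stand; what a row does not reach is not made up. Full scale, the value 1, is 80 mm for a shift and 0.1 rad for a turn. A row lasts 1/8 s, in which the tool goes at most 62.5 mm and 10.7 degrees, less where a joint would pass 70% of its speed; a pose out of reach is approached as far as the arm can. A call with a number of a shift or a turn outside -1 to 1 is refused whole. A call with a gripper value outside its range is refused whole. "gripper" is the opening in per cent of the stroke, from 0 (shut) to 100 (fully open), set as the call begins (left out, the last holds). The fingers move at their own pace and stop on an object; the grip force is fixed at half the most. Time passes only in rows, so rows that do not move let the fingers close, or fill a call up. It gives the time, the measured TCP pose, the force, the opening and the grip force at its end, in the units of the state.
- bot.get_obs(): the state, without advancing time (a new reading comes with each control period).
- bot.capture(name): name is "side" or "top"; returns the picture (480x640x3 uint8, blue, green, red); there is no depth.
- bot.get_calibration(name): a dict with "vfov" (degrees; the focal length in pixels is half the picture's height over the tangent of half this angle, whatever the lens; pixels are square), "cx", "cy" (the principal point, pixels), "k1" (the pictures are not rectified: a ray, as slopes to the right and down, at radius r is drawn at 1 + k1 r^2 times it, then the intrinsics apply), "eye" and "rotation" of the camera in the world. Camera axes: x right, y down, z forward; pixel columns grow to the right and rows downward; lengths in mm; the calibration is good to about 2 mm. A picture is of the moment at which its call begins. get_calibration takes no time and is no camera call.
- bot.close_job(): hands the job in; it is judged then, once.
The state is a dict: "time": time; "joint_positions": joint angles; "dq": joint speeds; "tau": joint torques, N m; "tool_pos": TCP position; "tcp_rot": TCP orientation; "contact_force": force on the tool from outside, world axes, zero at the start; "moment": the same for the moment, N m; "grip_width": finger opening in mm; "finger_force": force on a finger pad.
Only numpy, scipy, OpenCV 4.12 (cv2) and the standard library are available. Lean on these libraries where they do the work, as an engineer would, in place of code of your own. Each camera call takes 0.05 s, during which the arm holds its last target. There are 200 camera calls.

## Working session

There is one attempt and no reset: what is moved stays moved. The work goes in short steps, Python scripts to look and compute and a tool call to move; the robot and the scene stay as the last step left them, time stands still between calls to the robot, and variables do not carry over. Pictures are saved under pics/ and viewed, at most 10 in all, crops included, and the job is handed in when it is done.

Besides the shell and the picture viewer there is one more tool, called after "Emit:" in YAML: its name, and indented under it one key for each argument. jog_arm: Moves the arm, as the interface text tells. Shift numbers are shares of 80 mm and turn numbers shares of 0.1 rad, none past 1 either way. Its arguments: {"type":"object","properties":{"targets":{"type":"array","items":{"type":"object","properties":{"xyz":{"type":"array","items":{"type":"number"}},"spin":{"type":"number"}}}},"gripper":{"type":"number"}},"required":["targets"]}

```bash
mkdir -p pics; ls; cat > h.py <<'E'
import numpy as np, cv2
from plant import bot
def ray(name,u,v):
    c=bot.get_calibration(name); f=240/np.tan(np.radians(c["vfov"])/2)
    K=np.array([[f,0,c["cx"]],[0,f,c["cy"]],[0,0,1]])
    p=cv2.undistortPoints(np.array([[[u,v]]],float),K,np.array([c["k1"],0,0,0,0.]))[0,0]
    # model: drawn = (1+k1 r^2)*ray, as in OpenCV
    return np.array(c["eye"],float),np.array(c["rotation"])@[p[0],p[1],1]
def onplane(name,u,v,z):
    e,d=ray(name,u,v); return e+d*(z-e[2])/d[2]
def two(p1,p2):
    (e1,d1),(e2,d2)=ray("top",*p1),ray("side",*p2)
    A=np.stack([d1,-d2],1); s=np.linalg.lstsq(A,e2-e1,rcond=None)[0]
    a,b=e1+s[0]*d1,e2+s[1]*d2; return (a+b)/2,np.linalg.norm(a-b)
E
python3 - <<'E'
from h import *
for n in("top","side"):
    cv2.imwrite(f"pics/{n}0.png",bot.capture(n)); print(n,bot.get_calibration(n))
o=bot.get_obs();print(o)
E
```

```text
pics
top {'vfov': 42.042623606377845, 'cx': 316.992727988462, 'cy': 246.01663348668944, 'k1': 0.048254043152533795, 'eye': array([ 396.55332037,   -8.64742206, 1625.63500085]), 'rotation': array([-3.10149679e+00,  2.81557984e-03, -1.58460321e+00])}
side {'vfov': 54.13144732174076, 'cx': 316.4536443691395, 'cy': 249.64276070264054, 'k1': -0.019534856642297906, 'eye': array([ 72.90677504, 767.82997716, 884.03981673]), 'rotation': array([-2.31429306,  0.00706927, -2.66528665])}
{'time': 0.1, 'joint_positions': array([-1.48396679e+00,  3.42653103e-01,  1.52488952e+00,  8.39142721e-06,
        1.27542560e+00, -1.45986839e-01]), 'dq': array([-0.00195682, -0.0010363 , -0.00224379, -0.00153164,  0.00054308,
        0.00109342]), 'tau': array([ 1.88520789e-03, -4.32004058e+01, -2.44695586e+01,  7.19144032e-02,
        5.25742513e-02, -5.39145628e-05]), 'tool_pos': array([ 121.12705899, -510.46978674,  226.12560136]), 'tcp_rot': array([-3.14023288e+00, -2.08041561e-04,  2.32813788e-01]), 'contact_force': array([0.39494898, 0.33238849, 0.66255481]), 'moment': array([ 0.00211505, -0.03301044, -0.06355113]), 'finger_force': 0.0, 'grip_width': 91.66335939999836}
```

View pics/top0.png

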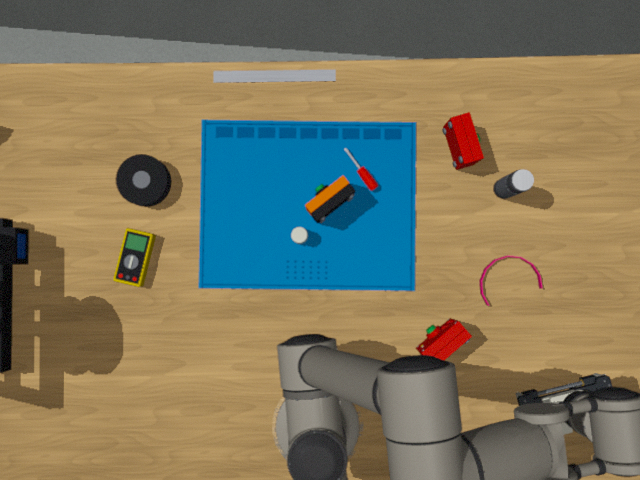

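View pics/side0.png

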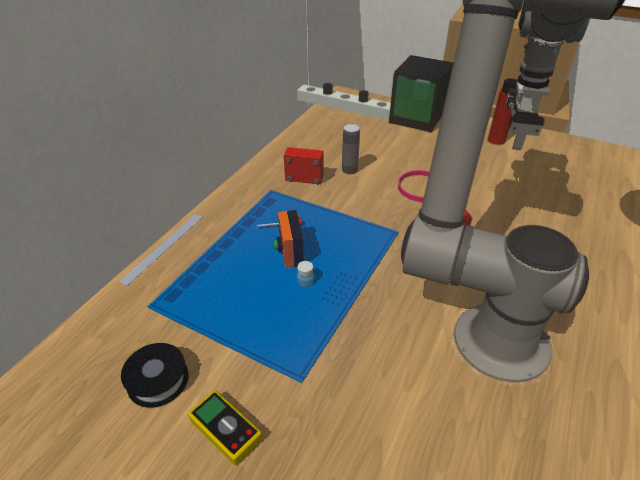

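The top view shows the orange/black box at about (330,199), its lid and green button (320,188) facing up-left, with the jar at (300,236) and the screwdriver at (362,170). The two red look-alikes at (463,140) and (443,340) are off the mat. The candidate on the mat is the only orange and black one. I'll confirm it in a crop and measure.

```bash
python3 - <<'E'
s=open('h.py').read()
s=s.replace("import numpy as np, cv2","import numpy as np, cv2\nfrom scipy.spatial.transform import Rotation as R")
s=s.replace('np.array(c["rotation"])@[','R.from_euler("xyz",c["rotation"]).as_matrix()@[')
open('h.py','w').write(s)
E
python3 - <<'E'
from h import *
im=cv2.imread("pics/top0.png"); 
cv2.imwrite("pics/crop0.png",cv2.resize(im[130:270,260:400],(560,560),interpolation=cv2.INTER_CUBIC))
hsv=cv2.cvtColor(im,cv2.COLOR_BGR2HSV)
roi=np.zeros(im.shape[:2],np.uint8); roi[165:235,290:365]=255
om=cv2.inRange(hsv,(8,120,120),(22,255,255))&roi
gm=cv2.inRange(hsv,(45,80,40),(85,255,255))&roi
km=cv2.inRange(hsv,(0,0,0),(180,140,75))&roi
def rect(m,n,z):
    c=max(cv2.findContours(m,cv2.RETR_EXTERNAL,cv2.CHAIN_APPROX_NONE)[0],key=cv2.contourArea)
    b=cv2.boxPoints(cv2.minAreaRect(c)); print(n,cv2.contourArea(c),b.tolist())
    for p in b: print("   ",onplane("top",*p,z).round(1))
    print("  ctr",onplane("top",*b.mean(0),z).round(1))
rect(om,"orange",104);rect(gm,"green",39);rect(km,"black",104)
for u,v in((201.5,121),(416,122),(415,291),(200,289)): print("mat",onplane("top",u,v,4).round(0))
print("jar cap",onplane("top",300,235,59)); print("driver",[onplane("top",*p,15).round(0) for p in((347,149),(374,189))])
E
```

```text
orange 459.5 [[303.58148193359375, 204.63189697265625], [342.112548828125, 174.47714233398438], [348.8018798828125, 183.02462768554688], [310.27081298828125, 213.17938232421875]]
    [559.3  26.2 104. ]
    [632.  -69.1 104. ]
    [610.8 -85.1 104. ]
    [538.2  10.1 104. ]
  ctr [585.1 -29.5 104. ]
green 26.0 [[314.46343994140625, 188.82928466796875], [321.048828125, 183.56100463867188], [323.58538818359375, 186.73175048828125], [317.0, 192.00003051757812]]
    [ 6.063e+02 -6.000e-01  3.900e+01]
    [619.6 -17.6  39. ]
    [611.4 -24.   39. ]
    [598.1  -7.   39. ]
  ctr [608.9 -12.3  39. ]
black 481.5 [[310.4814758300781, 213.68177795410156], [348.4996032714844, 182.7040252685547], [356.7699890136719, 192.8540802001953], [318.7518615722656, 223.8318328857422]]
    [536.9   9.6 104. ]
    [611.6 -84.4 104. ]
    [ 586.4 -104.2  104. ]
    [511.8 -10.2 104. ]
  ctr [561.7 -47.3 104. ]
mat [793. 292.   4.]
mat [ 782. -268.    4.]
mat [ 342. -257.    4.]
mat [355. 299.   4.]
jar cap [487.74965147  37.20130111  59.        ]
driver [array([712., -86.,  15.]), array([ 607., -155.,   15.])]
```

View pics/crop0.png

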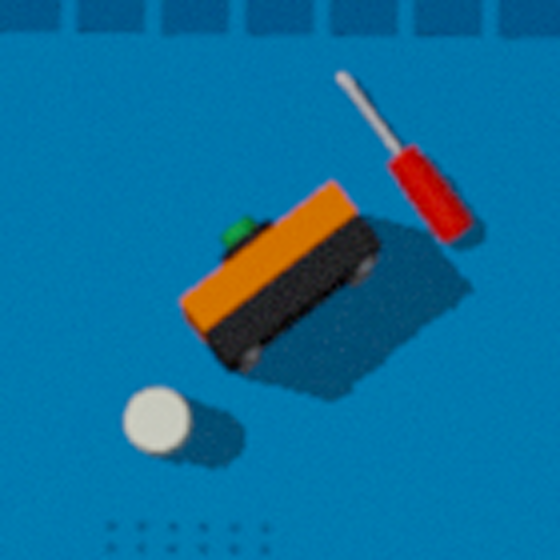

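Crop confirmed: it has an orange lid, black half with grey feet and a green button at crop (240,232). The box origin is about (572,-39) mm with yaw 0.652 rad, and the jar and screwdriver sit past its ends. I'll approach behind the lid at (622,-1).

Emit:
jog_arm:
  targets:
    - {"xyz": [0.47, -0.3, 0], "spin": 0}
    - {"xyz": [0.47, -0.3, 0], "spin": 0}
    - {"xyz": [0.47, -0.3, 0], "spin": 0}
    - {"xyz": [0.47, -0.3, 0], "spin": 0}
    - {"xyz": [0.47, -0.3, 0], "spin": 0}
    - {"xyz": [0.47, -0.3, 0], "spin": 0}
    - {"xyz": [0.47, -0.3, 0], "spin": 0}
    - {"xyz": [0.47, -0.3, 0], "spin": 0}
    - {"xyz": [0.47, -0.3, 0], "spin": 0}
    - {"xyz": [0.47, -0.3, 0], "spin": 0}
  gripper: 50

```text
time: 1.35
tool_pos: [432.4, -189.3, 226.5]
tcp_rot: [-3.141, 0.0, 0.233]
contact_force: [0.8, -0.1, -0.8]
grip_width: 46.0
finger_force: 0.0
```

Emit:
jog_arm:
  targets:
    - {"xyz": [0.47, -0.3, 0], "spin": 0}
    - {"xyz": [0.47, -0.3, 0], "spin": 0}
    - {"xyz": [0.47, -0.3, 0], "spin": 0}
    - {"xyz": [0.47, -0.3, 0], "spin": 0}
    - {"xyz": [0.47, -0.3, 0], "spin": 0}
    - {"xyz": [0.47, -0.3, 0], "spin": 0}
    - {"xyz": [0, 0, 0], "spin": -1}
    - {"xyz": [0, 0, 0], "spin": -1}
    - {"xyz": [0, 0, 0], "spin": -1}
    - {"xyz": [0, 0, 0], "spin": -1}

```text
time: 2.6
tool_pos: [617.7, 1.7, 226.1]
tcp_rot: [-3.141, 0.001, 0.636]
contact_force: [-0.5, 0.3, 0.9]
grip_width: 46.0
finger_force: 0.0
```

Emit:
jog_arm:
  targets:
    - {"xyz": [0.04, 0.06, 0], "spin": -0.16}
    - {"xyz": [0, 0, 0.28], "spin": 0}
    - {"xyz": [0, 0, 0.28], "spin": 0}
    - {"xyz": [0, 0, 0.28], "spin": 0}
    - {"xyz": [0, 0, 0.28], "spin": 0}
    - {"xyz": [0, 0, 0.28], "spin": 0}
    - {"xyz": [0, 0, 0.27], "spin": 0}
    - {"xyz": [0, 0, 0], "spin": 0}
    - {"xyz": [-0.1, 0, 0], "spin": 0}
    - {"xyz": [0, 0, 0], "spin": 0}

```text
time: 3.85
tool_pos: [617.1, -5.8, 94.2]
tcp_rot: [3.14, -0.001, 0.648]
contact_force: [1.0, -0.2, -0.8]
grip_width: 46.0
finger_force: 0.0
```

```bash
python3 - <<'E'
from h import *
a=bot.capture("top")[130:270,260:400];b=bot.capture("side")[180:320,220:360]
cv2.imwrite("pics/c1.png",cv2.resize(np.hstack([a,b]),(800,400),interpolation=cv2.INTER_CUBIC))
E
```

```text
(no output)
```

View pics/c1.png

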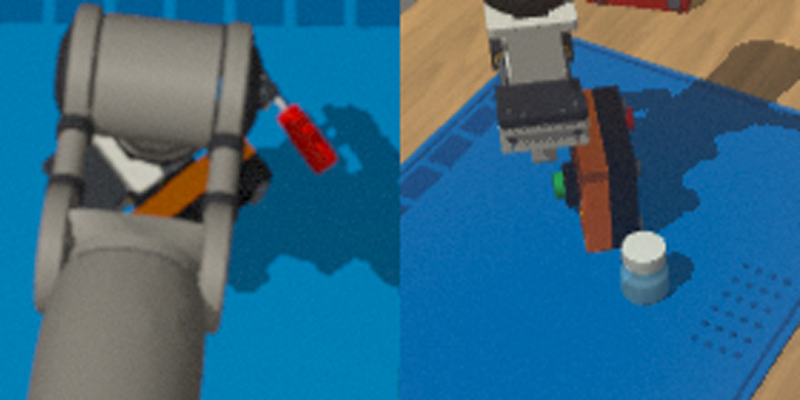

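Left: the arm hides most of the box in the top view. Right: the fingertips are beside the lid (540,155) near its top edge, above the green button (560,185), with the jar clear at (643,265). Pushing gently now.

Emit:
jog_arm:
  targets:
    - {"xyz": [-0.08, 0, 0.03], "spin": 0}
    - {"xyz": [-0.08, 0, 0], "spin": 0}
    - {"xyz": [-0.08, 0, 0], "spin": 0}
    - {"xyz": [-0.08, 0, 0], "spin": 0}
    - {"xyz": [-0.08, 0, 0], "spin": 0}
    - {"xyz": [-0.08, 0, 0], "spin": 0}
    - {"xyz": [-0.06, 0, 0], "spin": 0}
    - {"xyz": [-0.06, 0, 0], "spin": 0}
    - {"xyz": [-0.06, 0, 0], "spin": 0}
    - {"xyz": [-0.06, 0, 0], "spin": 0}

```text
time: 5.2
tool_pos: [570.5, -40.3, 90.5]
tcp_rot: [-3.141, 0.001, 0.649]
contact_force: [-0.3, 0.4, 0.5]
grip_width: 45.9
finger_force: 0.2
```

```bash
python3 - <<'E'
from h import *
b=bot.capture("side")[180:320,220:360]
cv2.imwrite("pics/c2.png",cv2.resize(b,(400,400),interpolation=cv2.INTER_CUBIC))
E
```

```text
(no output)
```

View pics/c2.png

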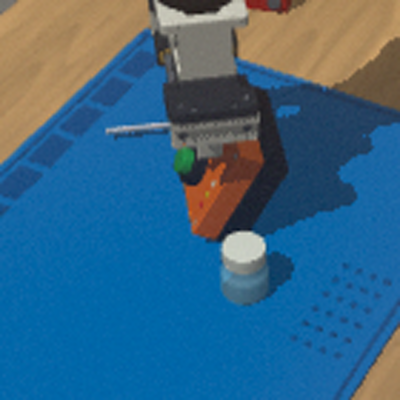

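The box is tipping squarely about its feet edge, with the lid tilted up around (225,185). A little further and it will fall.

Emit:
jog_arm:
  targets:
    - {"xyz": [-0.05, 0, 0], "spin": 0}
    - {"xyz": [-0.05, 0, 0], "spin": 0}
    - {"xyz": [-0.05, 0, 0], "spin": 0}
    - {"xyz": [-0.05, 0, 0], "spin": 0}
    - {"xyz": [-0.05, 0, 0], "spin": 0}
    - {"xyz": [-0.05, 0, 0], "spin": 0}
    - {"xyz": [0, 0, 0], "spin": 0}
    - {"xyz": [0, 0, 0], "spin": 0}
    - {"xyz": [0, 0, 0], "spin": 0}
    - {"xyz": [0, 0, 0], "spin": 0}
  gripper: 50

```text
time: 6.5
tool_pos: [552.0, -54.5, 90.7]
tcp_rot: [3.141, 0.0, 0.649]
contact_force: [-0.8, -0.2, -0.1]
grip_width: 45.8
finger_force: 0.0
```

```bash
python3 - <<'E'
from h import *
b=bot.capture("side")[180:320,220:360]
cv2.imwrite("pics/c3.png",cv2.resize(b,(400,400),interpolation=cv2.INTER_CUBIC))
E
```

```text
(no output)
```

View pics/c3.png

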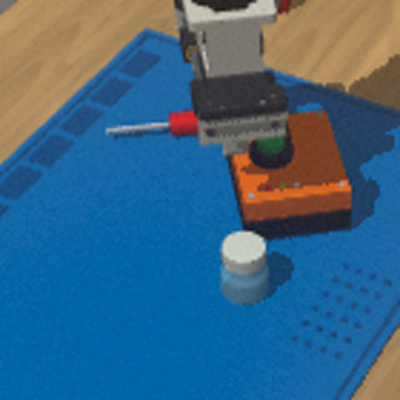

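The box dropped onto its feet with the orange lid up; the button is partly hidden at (270,150), and the jar and screwdriver haven't moved. Now lift, swing aside and close the fingers to measure the button.

Emit:
jog_arm:
  targets:
    - {"xyz": [0, 0, -0.45], "spin": 0}
    - {"xyz": [0, 0, -0.45], "spin": 0}
    - {"xyz": [0, 0, -0.45], "spin": 0}
    - {"xyz": [-0.5, 0.4, 0], "spin": 0}
    - {"xyz": [-0.5, 0.4, 0], "spin": 0}
    - {"xyz": [-0.5, 0.4, 0], "spin": 0}
    - {"xyz": [-0.5, 0.4, 0], "spin": 0}
    - {"xyz": [-0.5, 0.4, 0], "spin": 0}
    - {"xyz": [0, 0, 0], "spin": 0}
    - {"xyz": [0, 0, 0], "spin": 0}
  gripper: 0

```text
time: 7.8
tool_pos: [489.2, -302.4, 198.5]
tcp_rot: [-3.141, -0.0, 0.648]
contact_force: [-0.8, 0.5, -0.2]
grip_width: 0.6
finger_force: 0.0
```

```bash
python3 - <<'E'
from h import *
ims={n:bot.capture(n) for n in("top","side")}
cv2.imwrite("pics/c4.png",cv2.resize(np.hstack([ims["top"][130:270,260:400],ims["side"][180:320,220:360]]),(800,400),interpolation=cv2.INTER_CUBIC))
cs={}
for n,im in ims.items():
    hsv=cv2.cvtColor(im,cv2.COLOR_BGR2HSV)
    roi=np.zeros(im.shape[:2],np.uint8)
    if n=="top": roi[150:260,290:400]=255
    else: roi[200:290,250:360]=255
    m=cv2.inRange(hsv,(45,80,40),(85,255,255))&roi
    c=max(cv2.findContours(m,cv2.RETR_EXTERNAL,cv2.CHAIN_APPROX_NONE)[0],key=cv2.contourArea)
    (x,y),wh,_=cv2.minAreaRect(c); cs[n]=(x,y); print(n,x,y,wh)
    o=cv2.inRange(hsv,(6,120,100),(22,255,255))&roi
    if n=="top":
        c=max(cv2.findContours(o,cv2.RETR_EXTERNAL,cv2.CHAIN_APPROX_NONE)[0],key=cv2.contourArea)
        b=cv2.boxPoints(cv2.minAreaRect(c)); print("lid",[onplane(n,*p,59).round(0) for p in b],onplane(n,*b.mean(0),59).round(1))
for n in cs: print(n,onplane(n,*cs[n],72).round(1))
print(two(cs["top"],cs["side"]))
E
```

```text
top 345.5 219.5 (11.0, 11.0)
lid [array([514., -10.,  59.]), array([ 587., -105.,   59.]), array([ 509., -164.,   59.]), array([436., -69.,  59.])] [511.4 -87.1  59. ]
side 314.0 229.5 (7.0, 8.0)
top [524.1 -77.1  72. ]
side [525.4 -82.3  72. ]
(array([523.22829763, -77.13567606,  76.71163573]), np.float64(1.0776631636650256))
```

View pics/c4.png

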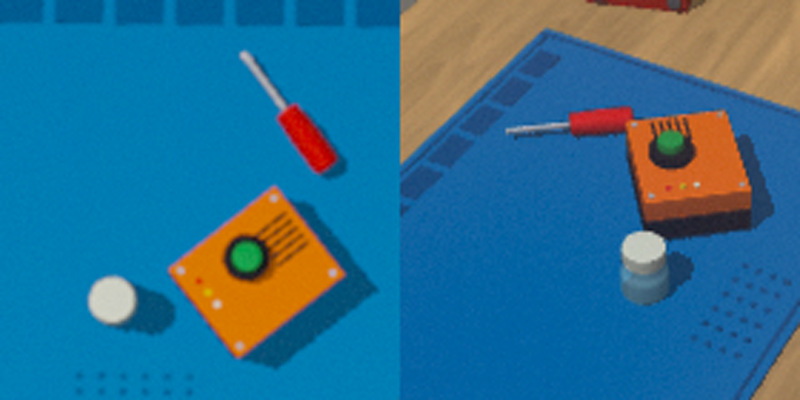

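The box sits flat on its feet. The button triangulates to (523,-77) with its top at z≈76, which agrees with the position from the lid outline. Next, move over it and come down to z≈90.

Emit:
jog_arm:
  targets:
    - {"xyz": [0.408, -0.397, 0], "spin": 0}
    - {"xyz": [0.408, -0.397, 0], "spin": 0}
    - {"xyz": [0.408, -0.397, 0], "spin": 0}
    - {"xyz": [0.408, -0.397, 0], "spin": 0}
    - {"xyz": [0.408, -0.397, 0], "spin": 0}
    - {"xyz": [0, 0, 0.45], "spin": 0}
    - {"xyz": [0, 0, 0.45], "spin": 0}
    - {"xyz": [0, 0, 0.45], "spin": 0}
    - {"xyz": [0, 0, 0], "spin": 0}
    - {"xyz": [0, 0, 0], "spin": 0}

```text
time: 9.15
tool_pos: [524.2, -77.3, 92.0]
tcp_rot: [3.14, -0.001, 0.65]
contact_force: [0.4, 1.0, -0.0]
grip_width: 0.3
finger_force: 0.0
```

Emit:
jog_arm:
  targets:
    - {"xyz": [0, 0, 0.02], "spin": 0}
    - {"xyz": [0, 0, 0.02], "spin": 0}
    - {"xyz": [0, 0, 0.02], "spin": 0}
    - {"xyz": [0, 0, 0.02], "spin": 0}
    - {"xyz": [0, 0, 0.02], "spin": 0}
    - {"xyz": [0, 0, 0.02], "spin": 0}
    - {"xyz": [0, 0, 0.02], "spin": 0}
    - {"xyz": [0, 0, 0.02], "spin": 0}
    - {"xyz": [0, 0, 0], "spin": 0}
    - {"xyz": [0, 0, 0], "spin": 0}

```text
time: 10.4
tool_pos: [523.4, -77.7, 78.0]
tcp_rot: [3.141, 0.0, 0.649]
contact_force: [-0.6, -0.2, 3.2]
grip_width: 0.6
finger_force: 1.6
```

Emit:
jog_arm:
  targets:
    - {"xyz": [0, 0, 0.0125], "spin": 0}
    - {"xyz": [0, 0, 0.0125], "spin": 0}
    - {"xyz": [0, 0, 0.0125], "spin": 0}
    - {"xyz": [0, 0, 0], "spin": 0}
    - {"xyz": [0, 0, 0], "spin": 0}
    - {"xyz": [0, 0, 0], "spin": 0}
    - {"xyz": [0, 0, 0], "spin": 0}
    - {"xyz": [0, 0, 0], "spin": 0}
    - {"xyz": [0, 0, 0], "spin": 0}
    - {"xyz": [0, 0, 0], "spin": 0}

```text
time: 11.65
tool_pos: [523.4, -77.7, 75.2]
tcp_rot: [3.141, -0.0, 0.649]
contact_force: [-2.5, 0.9, 6.7]
grip_width: 0.6
finger_force: 3.5
```

Emit:
jog_arm:
  targets:
    - {"xyz": [0, 0, 0.0125], "spin": 0}
    - {"xyz": [0, 0, 0.0125], "spin": 0}
    - {"xyz": [0, 0, 0], "spin": 0}
    - {"xyz": [0, 0, 0], "spin": 0}
    - {"xyz": [0, 0, 0], "spin": 0}
    - {"xyz": [0, 0, 0], "spin": 0}
    - {"xyz": [0, 0, 0], "spin": 0}
    - {"xyz": [0, 0, 0], "spin": 0}
    - {"xyz": [0, 0, 0], "spin": 0}
    - {"xyz": [0, 0, 0], "spin": 0}

```text
time: 12.9
tool_pos: [523.5, -77.8, 74.9]
tcp_rot: [3.14, -0.001, 0.649]
contact_force: [-7.2, 1.2, 21.7]
grip_width: 0.5
finger_force: 10.6
```

Emit:
jog_arm:
  targets:
    - {"xyz": [0, 0, -0.0375], "spin": 0}
    - {"xyz": [0, 0, -0.0375], "spin": 0}
    - {"xyz": [0, 0, 0], "spin": 0}
    - {"xyz": [0, 0, 0], "spin": 0}
    - {"xyz": [0, 0, 0], "spin": 0}
    - {"xyz": [0, 0, 0], "spin": 0}
    - {"xyz": [0, 0, 0], "spin": 0}
    - {"xyz": [0, 0, 0], "spin": 0}
    - {"xyz": [0, 0, 0], "spin": 0}
    - {"xyz": [0, 0, 0], "spin": 0}

```text
time: 14.15
tool_pos: [523.4, -77.7, 78.9]
tcp_rot: [3.141, -0.0, 0.649]
contact_force: [-0.8, 0.3, 1.7]
grip_width: 0.6
finger_force: 1.3
```

Emit:
jog_arm:
  targets:
    - {"xyz": [0, 0, -0.0125], "spin": 0}
    - {"xyz": [0, 0, 0], "spin": 0}
    - {"xyz": [0, 0, 0], "spin": 0}
    - {"xyz": [0, 0, 0], "spin": 0}
    - {"xyz": [0, 0, 0], "spin": 0}
    - {"xyz": [0, 0, 0], "spin": 0}
    - {"xyz": [0, 0, 0], "spin": 0}
    - {"xyz": [0, 0, 0], "spin": 0}
    - {"xyz": [0, 0, 0], "spin": 0}
    - {"xyz": [0, 0, 0], "spin": 0}

```text
time: 15.4
tool_pos: [523.4, -77.8, 79.9]
tcp_rot: [3.141, -0.0, 0.649]
contact_force: [0.1, -0.3, 2.6]
grip_width: -0.0
finger_force: 1.1
```

At z=79.9, 5 mm above the hard stop, the spring was still pushing on the finger. That fits a full 6 mm stroke that bottomed out on the button's own stop. Now release it and retreat.

Emit:
jog_arm:
  targets:
    - {"xyz": [0, 0, -0.1], "spin": 0}
    - {"xyz": [0, 0, -0.4], "spin": 0}
    - {"xyz": [0, 0, -0.5], "spin": 0}
    - {"xyz": [0, 0, -0.4], "spin": 0}
    - {"xyz": [-0.45, 0.4, 0], "spin": 0}
    - {"xyz": [-0.45, 0.4, 0], "spin": 0}
    - {"xyz": [-0.45, 0.4, 0], "spin": 0}
    - {"xyz": [-0.45, 0.4, 0], "spin": 0}
    - {"xyz": [0, 0, 0], "spin": 0}
    - {"xyz": [0, 0, 0], "spin": 0}

```text
time: 16.65
tool_pos: [485.7, -266.1, 191.9]
tcp_rot: [-3.141, -0.0, 0.648]
contact_force: [0.7, 0.3, -0.5]
grip_width: 0.4
finger_force: 0.0
```

```bash
python3 - <<'E'
from h import *
a=bot.capture("top")[130:270,260:400];b=bot.capture("side")[180:320,220:360]
cv2.imwrite("pics/c5.png",cv2.resize(np.hstack([a,b]),(800,400),interpolation=cv2.INTER_CUBIC))
E
```

```text
(no output)
```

View pics/c5.png

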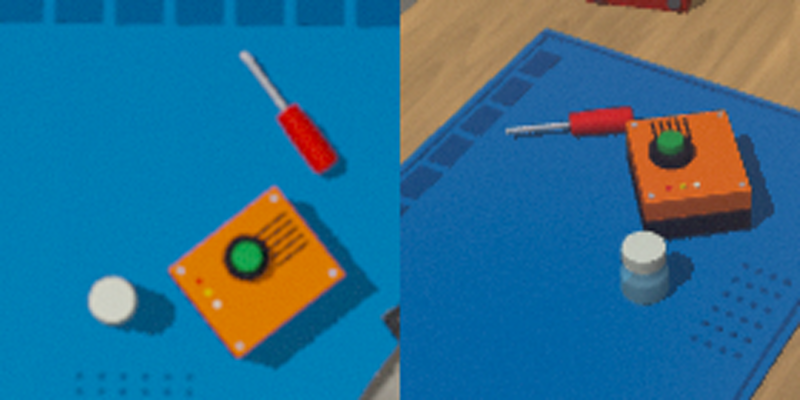

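The box is on its feet with the lid up, the button is released at (245,257), and the jar and screwdriver are where they were. Handing in.

```bash
python3 -c "
from plant import bot
print(bot.close_job())"
```

```text
the job is handed in; nothing more can be done
None
```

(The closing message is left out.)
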